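# Open the food-waste bin and hold up its bucket

## Task

The bucket inside the little food-waste bin on the worktop is to be taken away for washing: press the bin's pedal right down to its stop and keep it there a moment so that the lid springs open, then take the bucket by the bar across its mouth and lift it straight up, level all the way, until its bottom is well clear (about 6 cm) of the bin's rim. Finish while still holding it there, level and still, over the bin, so that someone can slide a tray under it; do not let go, and leave the candle jar, the red-capped cruet and the small dish alone.

Things in the scene. Friction and masses are not known exactly. Their poses are not given: they have to be found in the camera images.
- bin: Round steel food-waste bin, 160 mm across and 130 mm high to its rim, standing upright and fixed on the worktop; its black lid closes it at the start (149 mm high then). Origin at the centre of its underside. Its pedal points along its own -x, the lid's hinge is on its +x side. Inside diameter 152 mm.
- bin_rim (a point): Centre of the bin's mouth, at the height of its rim, 130 mm above the worktop.
- pedal (a joint): Angle of the pedal, rad: 0 at rest (up), 0.28 pressed to its stop. It turns about a level axis along the bin's y, 101 mm from the bin's centre on its -x side, 20 mm above the worktop. A spring pushes it back up: about 2 N at mid-pad at the start, 8 N at the stop. Its hook holds the lid's clasp, which is free from about 0.12 rad on.
- pedal_pad (a point): Middle of the top face of the pedal's ribbed light-grey pad, 56 mm long (bin's x) and 60 mm wide (bin's y), 178 mm from the bin's centre on the bin's -x side; 46 mm above the worktop at rest, about 24 mm with the pedal at its stop.
- lid (a joint): Angle of the lid, rad: 0 closed, 1.9 fully open (leaning back beyond upright). Once the pedal's hook lets go a spring swings it fully open within 2 s, and it stays open when the pedal comes up again.
- bucket_bar (a point): Centre of the white bar across the mouth of the loose green bucket in the bin: grip here (balance point). The bar runs along this point's x, is 12 mm wide, 14 mm high, 134 mm long. Hidden by the lid until that is open. The bar's top lies 2 mm below the bucket's rim; 131 mm clear width inside at the rim, 75 mm free depth below the bar.
- bucket_bottom (a point): Centre of the bucket's underside, 86 mm below the bar's centre along the bucket's axis.
- bucket: The bucket itself, round, green, 95 mm high, 138 mm across at the rim, 0.2 to 0.45 kg; origin at the centre of its underside, x along the bar, z up its axis.
- candle_jar: Bystander: small candle jar with a white lid, 46 mm across, 72 mm high, origin at the centre of its underside. Not to be moved.
- cruet: Bystander: clear glass cruet with a red cap, 47 mm across, 150 mm high, origin at the centre of its underside. Not to be moved.
- dish: Bystander: small cream dish, 44 mm across, 20 mm high, origin at the centre of its underside. Not to be moved.

How it is judged:
By the outcome, as a careful person would: the job done as asked, in the order asked, and still so for the second after the job is handed in, while the arm keeps its last pose, push and grip.
It also fails if it takes over 48 s, if anything falls off the work surface, if the arm or the gripper's body presses on something with over 40 N, if the wrist force passes 120 N, or if a joint passes its speed limit or range.

## Robot

A 6-joint arm with a two-finger parallel gripper is mounted at the origin on a cart in front of the work surface, level with it; the furniture and walls round the work are solid. World frame = base frame: x ahead of the robot, y to its left, z up, the work surface at z = 0. Lengths are in m, angles in degrees, forces in N, time in s.
With the tool pointing down it reaches from about 0.375 to 0.9 m from the base axis. Payload 3.1 kg.
Tool frame: the origin (TCP) lies between the finger pads; the fingertips stand 11 mm ahead of it and the grasp point (between the pads) lies 8 mm behind it; z points along the fingers, y is the line along which they close (so a half turn about z gives the same grasp; the last joint's range is limited). The gripper opens to 87 mm and grips with 3 to 60 N. Pads are 19 mm wide; open, the fingers measure 117 mm over their backs; the gripper's body (75 mm by 190 mm) begins 51 mm behind the grasp point.
Start: joints at [-78.696, 30.224, 82.088, -0, 67.689, -10.227], TCP at [0.229, -0.581, 0.234] pointing down, gripper open.
Joint ranges: [-176.69, 176.69], [-43.24, 126.21], [12.49, 139.97], [-82, 262], [0, 151.66], [-163.58, 163.58]. Speed limits (degrees/s): [159.86, 159.86, 180, 180, 180, 180].

## Interface

Orientations are given as a 3x3 rotation matrix whose columns are the frame's x, y, z axes.
In Python, from rig import bot, viewer, workorder, nets gives the robot as it stands. The module is installed in compiled form; this text tells all that it offers.
- The arm moves only by the tool move_arm, never from a script. Its argument "increments" is a list of rows, each a list of 7 numbers: the shift along the tool's x, y, z normalised to -1 to 1, where 1 is 0.3 m, then the turn, a rotation vector about the tool's x, y, z normalised to -1 to 1, where 1 is pi rad, then the opening, from 0 (shut) to 1 (fully open). In form: [[tx, ty, tz, wx, wy, wz, grip], ...]. A call has 1 to 10 rows; each row is the pose to reach, as a shift and turn from the pose commanded when the call began, along the tool's axes at that moment, turning the shorter way round; what a row does not reach only later rows make up. A row lasts 1/12 s, in which the tool goes at most 41.7 mm and 7.16 degrees, less where a joint would pass 70% of its speed; a pose out of reach is approached as far as the arm can. A call with a number of a shift or a turn outside -1 to 1 is refused whole. A call with a gripper value outside its range is refused whole. The fingers move at their own pace and stop on an object; the grip force is fixed at half the most. Time passes only in rows, so rows that repeat a pose let the fingers close. It gives the time, the measured TCP pose, the force, the opening and the grip force at its end, in the units of the state.
- bot.read_state(): the state, without advancing time (a new reading comes with each control period).
- viewer.capture(name): name is "scene" or "top"; returns a dict with "image" (384x512x3 uint8, blue, green, red), "K" (3x3 intrinsics, pixels), "eye" and "orientation" of the camera in the world. Camera axes: x right, y up, looking along -z (the intrinsics and any distortion apply to the point x, -y, -z); pixel columns grow to the right and rows downward; lengths in m; the calibration is good to about 2 mm. A picture is of the moment at which its call begins. There is no depth.
- workorder.hand_in(): hands the job in; it is judged then, once.
Trained networks look in the newest picture that a camera, given by its name, has taken for a name from the list of things; names that differ only in an ending like _2 or _b are one class to them, and where a whole thing is asked for, a point or a joint stands for the part that bears it (a point fixed in the world has none). Each returns a list of dicts, best first, with "conf" (0 to 1); they miss things now and then, are a little off and sometimes report something else, mostly with a low value. They report only what shows in the picture. A call takes as long as a camera call.
- nets.find_in(camera, thing): "location" ([column, row] in pixels, amid what is visible of it).
The state is a dict: "time_s": time; "joint_positions": joint angles; "qvel": joint speeds; "tau": joint torques, N m; "position": TCP position; "tcp_rot": TCP orientation; "force": force on the tool from outside, world axes, zero at the start; "moment": the same for the moment, N m; "opening": opening from 0.0 (shut) to 1.0 (fully open); "grasp_force": force on a finger pad.
Only numpy, scipy, OpenCV 4.12 (cv2) and the standard library are available. Lean on these libraries where they do the work, as an engineer would, in place of code of your own. Each camera call takes 0.05 s, during which the arm holds its last target. There are 200 camera calls.

## Working session

There is one attempt and no reset: what is moved stays moved. The work goes in short steps, Python scripts to look and compute and a tool call to move; the robot and the scene stay as the last step left them, time stands still between calls to the robot, and variables do not carry over. Pictures are saved under pics/ and viewed, at most 10 in all, crops included, and the job is handed in when it is done.

Besides the shell and the picture viewer there is one more tool, called after ">>>" by a JSON object that holds its "api" and its "payload", one argument or row to a line. move_arm: Moves the arm, as the interface text tells. Its arguments: {"type":"object","properties":{"increments":{"type":"array"}},"required":["increments"]}

```bash
mkdir -p pics; cat > h.py <<'E'
import numpy as np, cv2
from rig import bot, viewer, workorder, nets
def cap(n,f=None):
    c=viewer.capture(n)
    if f: cv2.imwrite('pics/'+f,c['image'])
    return c
def ray(c,px):
    K=np.array(c['K']);u=np.linalg.solve(K,[px[0],px[1],1]);d=np.array(c['orientation'])@[u[0],-u[1],-u[2]]
    return np.array(c['eye']),d
def atz(c,px,z):
    e,d=ray(c,px);return e+d*(z-e[2])/d[2]
def proj(c,P):
    p=np.array(c['orientation']).T@(np.array(P)-c['eye']);q=np.array(c['K'])@[p[0],-p[1],-p[2]];return q[:2]/q[2]
E
python3 - <<'E'
from h import *
np.set_printoptions(precision=3,suppress=True)
ims=[]
for n in('scene','top'):
    c=cap(n);ims.append(c['image']);print(n,list(c.keys()),c['eye'],c['K'])
    for t,z in dict(bin=.07,lid=.145,pedal_pad=.046,candle_jar=.04,cruet=.08,dish=.01).items():
        for r in nets.find_in(n,t)[:2]: print(t,np.round(r['location'],1),round(r['conf'],2),atz(c,r['location'],z))
    cv2.imwrite(f'pics/{n}0.png',c['image'])
print(bot.read_state())
E
```

```text
scene ['image', 'K', 'eye', 'orientation'] [-0.565  0.527  0.603] [[400.737   0.    253.652]
 [  0.    400.737 190.564]
 [  0.      0.      1.   ]]
bin [240.4 207.5] 0.63 [0.472 0.044 0.07 ]
lid [238.4 183.8] 0.72 [0.486 0.044 0.145]
pedal_pad [271.7 201.7] 0.56 [ 0.514 -0.092  0.046]
cruet [156.  224.1] 0.8 [0.457 0.314 0.08 ]
dish [115.5 255. ] 0.53 [0.46  0.433 0.01 ]
dish [157.5 226.9] 0.23 [0.573 0.286 0.01 ]
top ['image', 'K', 'eye', 'orientation'] [ 0.396 -0.014  1.257] [[370.876   0.    253.037]
 [  0.    370.876 192.432]
 [  0.      0.      1.   ]]
bin [244.1 186. ] 0.81 [ 0.542 -0.005  0.07 ]
lid [236.1 188.5] 0.71 [0.525 0.018 0.145]
pedal_pad [282.5 182.5] 0.82 [ 0.555 -0.132  0.046]
candle_jar [376.1 205.5] 0.7 [ 0.476 -0.441  0.04 ]
cruet [143.7 216.8] 0.7 [0.446 0.312 0.08 ]
{'time_s': 0.7, 'joint_positions': array([-78.696,  30.22 ,  82.088,   0.   ,  67.688, -10.228]), 'qvel': array([ 0.04 ,  0.047, -0.096, -0.017, -0.047, -0.027]), 'tau': array([ -0.   , -43.986, -17.695,   0.063,   0.05 ,  -0.   ]), 'position': array([ 0.229, -0.581,  0.234]), 'tcp_rot': array([[ 0.93 ,  0.367,  0.   ],
       [ 0.367, -0.93 , -0.   ],
       [-0.   ,  0.   , -1.   ]]), 'force': array([-0.525,  0.804,  0.752]), 'moment': array([ 0.028, -0.012,  0.014]), 'grasp_force': 0.0, 'opening': 1.001328071819895}
```

View pics/scene0.png

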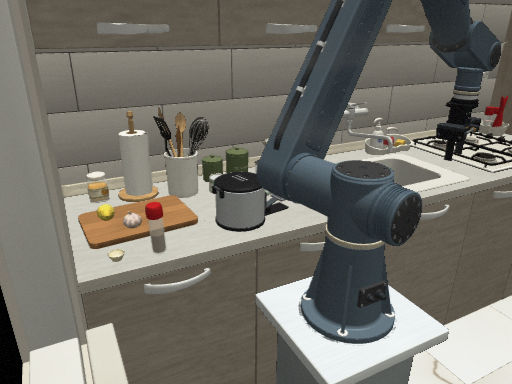

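View pics/top0.png

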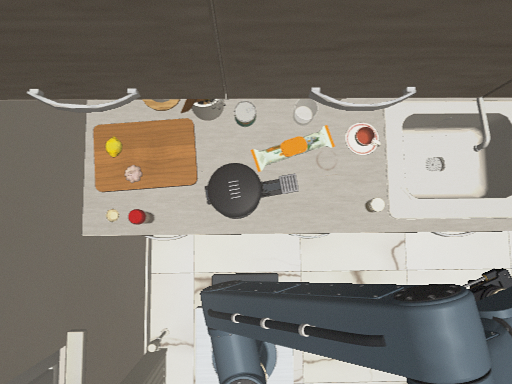

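The top view shows the bin's black lid at about (235,190), with the pedal pad at (289,184) pointing world -y. The hinge is at (207,195), the jar at (376,205) and the cruet at (137,217). I'll refine the lid and pad by segmentation.

```bash
python3 - <<'E'
from h import *
np.set_printoptions(precision=4,suppress=True)
c=cap('top');im=c['image']
g=im.max(2)[150:230,200:310]
m=(g<75).astype(np.uint8);m=cv2.morphologyEx(m,cv2.MORPH_OPEN,np.ones((15,15)))
ct=max(cv2.findContours(m,0,2)[0],key=cv2.contourArea);e=cv2.minEnclosingCircle(ct)
p=np.array(e[0])+[200,150];print('lid',p,e[1],atz(c,p,.14), 'r',np.linalg.norm(atz(c,p+[e[1],0],.14)-atz(c,p,.14)))
b=atz(c,p,.14)[:2]
pad=atz(c,(289,184),.046)[:2];d=pad-b;print('pad',pad,np.linalg.norm(d),np.degrees(np.arctan2(d[1],d[0])))
z=cv2.resize(im[150:240,190:320],None,fx=6,fy=6,interpolation=cv2.INTER_CUBIC);cv2.imwrite('pics/z1.png',z)
print(c['orientation'])
E
```

```text
lid [234. 171.] 9.899595260620117 [0.5795 0.0243 0.14  ] r 0.03012055661476236
pad [ 0.5497 -0.1533] 0.18001480946713663 -99.51086787908989
[[-0.0127  0.9945 -0.1042]
 [-0.9998 -0.011   0.0166]
 [ 0.0154  0.1044  0.9944]]
```

View pics/z1.png

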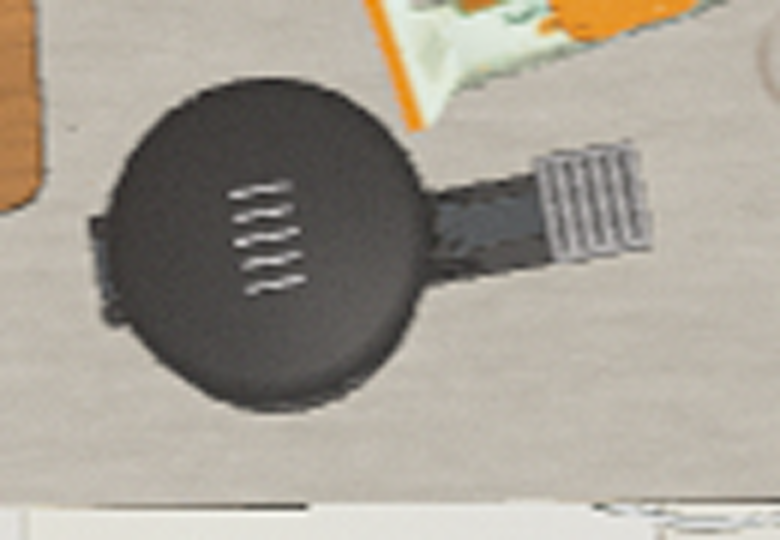

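```bash
cat >> h.py <<'E'
from scipy.spatial.transform import Rotation as R
def inc(pos,yaw):
    "row for tool down, tool y along +-yaw(deg)"
    s=bot.read_state();T=s['tcp_rot'];best=None
    for a in (yaw,yaw+180):
        a=np.radians(a);y=np.array([np.cos(a),np.sin(a),0]);z=np.array([0,0,-1.]);M=np.c_[np.cross(y,z),y,z]
        w=R.from_matrix(T.T@M).as_rotvec()
        if best is None or np.linalg.norm(w)<np.linalg.norm(best): best=w
    return np.r_[T.T@(np.array(pos)-s['position'])/.3,best/np.pi]
E
python3 - <<'E'
from h import *
np.set_printoptions(precision=4,suppress=True)
c=cap('top')
b=atz(c,(234.3,190),.138)[:2];pad=atz(c,(289.2,183.7),.046)[:2];d=pad-b
print(b,pad,np.linalg.norm(d),np.degrees(np.arctan2(*d[::-1])))
u=d/np.linalg.norm(d)
for t in [.2,.07]: print(inc([*(b+u*.178),t],np.degrees(np.arctan2(*d[::-1]))+90), b+u*.178)
E
```

```text
[0.5215 0.0238] [ 0.5507 -0.154 ] 0.18019207053988454 -80.6704061147351
[ 1.5206 -0.9394  0.1119  0.      0.     -0.4322] [ 0.5503 -0.1518]
[ 1.5206 -0.9394  0.5452  0.      0.     -0.4322] [ 0.5503 -0.1518]
```

>>> {"api": "move_arm", "payload": {
  "increments": [
    [0.9, -0.56, 0, 0, 0, -0.28, 0],
    [0.9, -0.56, 0, 0, 0, -0.28, 0],
    [0.9, -0.56, 0, 0, 0, -0.28, 0],
    [0.9, -0.56, 0, 0, 0, -0.28, 0],
    [0.9, -0.56, 0, 0, 0, -0.28, 0],
    [0.9, -0.56, 0, 0, 0, -0.28, 0],
    [0.9, -0.56, 0, 0, 0, -0.28, 0],
    [0.9, -0.56, 0, 0, 0, -0.28, 0],
    [0.9, -0.56, 0, 0, 0, -0.28, 0],
    [0.9, -0.56, 0, 0, 0, -0.28, 0]
  ]
}}

```text
time_s: 1.63
position: [0.4197, -0.3249, 0.2338]
tcp_rot: [[0.307, 0.952, 0.0], [0.952, -0.307, -0.001], [-0.001, 0.0, -1.0]]
force: [0.4, -0.7, -1.0]
opening: 0.324
grasp_force: 0.0
```

```bash
python3 - <<'E'
from h import *
np.set_printoptions(precision=4,suppress=True)
print(bot.read_state()['position'],inc([.5503,-.1518,.1],9.3))
E
```

```text
[ 0.4197 -0.3249  0.2338] [ 0.683   0.2371  0.4456  0.      0.0002 -0.151 ]
```

>>> {"api": "move_arm", "payload": {
  "increments": [
    [0.683, 0.237, 0.1, 0, 0, -0.151, 0],
    [0.683, 0.237, 0.1, 0, 0, -0.151, 0],
    [0.683, 0.237, 0.1, 0, 0, -0.151, 0],
    [0.683, 0.237, 0.1, 0, 0, -0.151, 0],
    [0.683, 0.237, 0.1, 0, 0, -0.151, 0],
    [0.683, 0.237, 0.1, 0, 0, -0.151, 0],
    [0.683, 0.237, 0.446, 0, 0, -0.151, 0],
    [0.683, 0.237, 0.446, 0, 0, -0.151, 0],
    [0.683, 0.237, 0.446, 0, 0, -0.151, 0],
    [0.683, 0.237, 0.446, 0, 0, -0.151, 0]
  ]
}}

```text
time_s: 2.47
position: [0.5465, -0.1535, 0.0951]
tcp_rot: [[-0.156, 0.988, -0.009], [0.988, 0.157, 0.004], [0.005, -0.008, -1.0]]
force: [-0.4, 0.3, -0.5]
opening: 0.002
grasp_force: 0.0
```

```bash
python3 - <<'E'
from h import *
np.set_printoptions(precision=4,suppress=True)
s=bot.read_state();print(s['position'],inc([.5503,-.1518,.034],9.3),s['joint_positions'],s['force'])
im=[cap(n)['image'] for n in('top','scene')]
a=cv2.resize(im[0][140:250,180:360],(720,440));b=im[1][130:260,130:350]
cv2.imwrite('pics/p2.png',a)
E
```

```text
[ 0.5465 -0.1535  0.0951] [ 0.0024  0.015   0.2035 -0.0027 -0.0017 -0.0016] [-26.941   37.1841  96.5229  -0.0497  46.867  -35.9117] [-0.4435  0.2966 -0.4633]
```

View pics/p2.png

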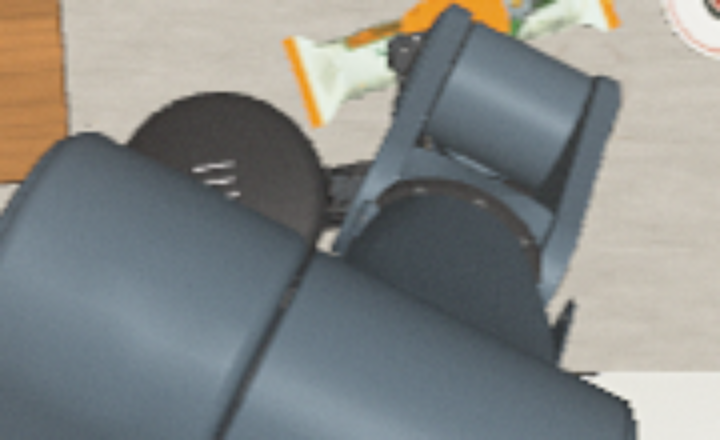

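The gripper is now over the pad, at about (440,200) in the crop, and the lid is clear of it. Now I'll press.

>>> {"api": "move_arm", "payload": {
  "increments": [
    [0, 0, 0.05, 0, 0, 0, 0],
    [0, 0, 0.1, 0, 0, 0, 0],
    [0, 0, 0.13, 0, 0, 0, 0],
    [0, 0, 0.15, 0, 0, 0, 0],
    [0, 0, 0.17, 0, 0, 0, 0],
    [0, 0, 0.19, 0, 0, 0, 0],
    [0, 0, 0.205, 0, 0, 0, 0],
    [0, 0, 0.22, 0, 0, 0, 0],
    [0, 0, 0.22, 0, 0, 0, 0],
    [0, 0, 0.22, 0, 0, 0, 0]
  ]
}}

```text
time_s: 3.4
position: [0.5523, -0.1566, 0.037]
tcp_rot: [[-0.16, 0.987, 0.006], [0.987, 0.16, -0.006], [-0.007, 0.005, -1.0]]
force: [-3.0, -5.8, 14.3]
opening: 0.005
grasp_force: 7.4
```

>>> {"api": "move_arm", "payload": {
  "increments": [
    [0, 0, 0.01, 0, 0, 0, 0],
    [0, 0, 0.015, 0, 0, 0, 0],
    [0, 0, 0.015, 0, 0, 0, 0],
    [0, 0, 0.015, 0, 0, 0, 0],
    [0, 0, 0.015, 0, 0, 0, 0],
    [0, 0, 0.015, 0, 0, 0, 0]
  ]
}}

```text
time_s: 3.9
position: [0.5524, -0.1567, 0.0357]
tcp_rot: [[-0.16, 0.987, 0.007], [0.987, 0.16, -0.006], [-0.007, 0.006, -1.0]]
force: [-6.7, -5.3, 35.3]
opening: 0.005
grasp_force: 17.4
```

```bash
python3 - <<'E'
from h import *
np.set_printoptions(precision=4,suppress=True)
s=bot.read_state();print(s['position'],s['force'])
for n in('top','scene'):
  c=cap(n,n+'3.png')
  for t in('lid','bucket','bucket_bar'): print(n,t,[(np.round(r['location']),round(r['conf'],2)) for r in nets.find_in(n,t)[:2]])
a=cv2.imread('pics/top3.png')[100:260,160:360];b=cv2.imread('pics/scene3.png')[110:270,150:350]
cv2.imwrite('pics/v3.png',cv2.resize(np.hstack([a,b]),None,fx=2,fy=2))
E
```

```text
[ 0.5524 -0.1567  0.0357] [-6.7322 -5.3277 35.277 ]
top lid [(array([186., 181.]), 0.8)]
top bucket []
top bucket_bar [(array([185., 181.]), 0.34)]
scene lid [(array([208., 164.]), 0.57)]
scene bucket []
scene bucket_bar []
```

View pics/v3.png

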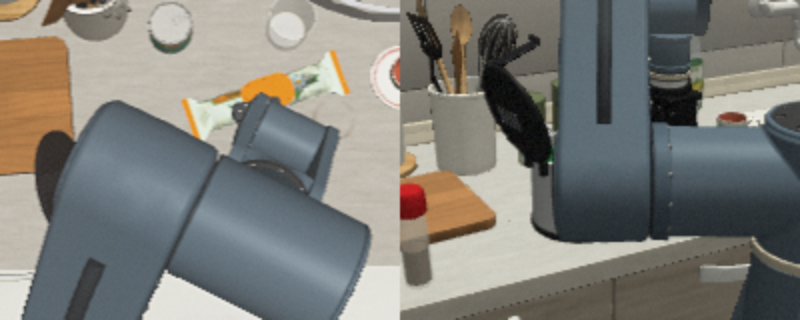

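The lid is fully open and leaning to the left, at crop (50,175). Next I'll back off to see the bucket.

>>> {"api": "move_arm", "payload": {
  "increments": [
    [0, 0, -0.13, 0, 0, 0, 0],
    [0, 0, -0.26, 0, 0, 0, 0.3],
    [0, 0, -0.39, 0, 0, 0, 1],
    [0, 0, -0.52, 0, 0, 0, 1],
    [-0.14, -0.07, -0.62, 0, 0, 0, 1],
    [-0.27, -0.13, -0.62, 0, 0, 0, 1],
    [-0.4, -0.2, -0.62, 0, 0, 0, 1],
    [-0.53, -0.26, -0.62, 0, 0, 0, 1],
    [-0.66, -0.33, -0.62, 0, 0, 0, 1],
    [-0.8, -0.4, -0.62, 0, 0, 0, 1]
  ]
}}

```text
time_s: 5.13
position: [0.4766, -0.3867, 0.2162]
tcp_rot: [[-0.158, 0.987, 0.001], [0.987, 0.158, -0.001], [-0.001, 0.001, -1.0]]
force: [-0.0, -0.1, 0.0]
opening: 0.602
grasp_force: 0.0
```

```bash
python3 - <<'E'
from h import *
np.set_printoptions(precision=4,suppress=True)
s=bot.read_state();print(s['position'],s['force'],s['joint_positions'])
for n in('top','scene'):
  c=cap(n,n+'4.png')
  for t,z in(('lid',.2),('bucket',.1),('bucket_bar',.11)): print(n,t,[(np.round(r['location'],1),round(r['conf'],2),atz(c,r['location'],z)) for r in nets.find_in(n,t)[:2]])
a=cv2.imread('pics/top4.png')[140:240,170:300]
cv2.imwrite('pics/v4.png',cv2.resize(a,None,fx=6,fy=6,interpolation=2))
E
```

```text
[ 0.4766 -0.3867  0.2162] [-0.0477 -0.1159  0.0226] [-49.493   30.4321  84.8633   0.0331  64.63   -58.6174]
top lid [(array([194.6, 193.9]), 0.87, array([0.5046, 0.1351, 0.2   ])), (array([233.5, 191. ]), 0.51, array([0.5117, 0.024 , 0.2   ]))]
top bucket []
top bucket_bar [(array([237. , 193.4]), 0.98, array([0.5139, 0.0165, 0.11  ])), (array([143. , 218.5]), 0.41, array([0.4396, 0.3057, 0.11  ]))]
scene lid [(array([209.3, 164.5]), 0.95, array([0.5469, 0.1145, 0.2   ]))]
scene bucket [(array([229. , 187.1]), 0.61, array([0.5759, 0.0373, 0.1   ]))]
scene bucket_bar []
```

View pics/v4.png

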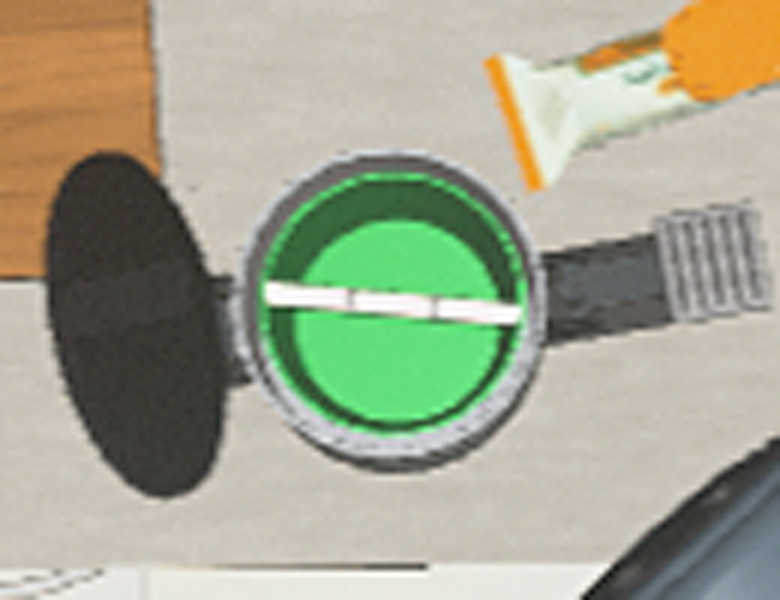

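The top crop shows the open green bucket, with the white bar running from (264,293) to (520,314). Its centre is at about full-picture pixel (234.9,190.1). The bar's height comes from the scene view.

```bash
python3 - <<'E'
from h import *
np.set_printoptions(precision=4,suppress=True)
c=cap('top');s=cap('scene')
f=lambda x,y:((x+.5)/6-.5+170,(y+.5)/6-.5+140)
for z in(.09,.1,.11,.12):
  a,b,m=[atz(c,f(*p),z) for p in((264,293),(520,314),(392,303))];print(z,m,np.linalg.norm(a-b),np.degrees(np.arctan2(*(b-a)[1::-1])),proj(s,a),proj(s,m),proj(s,b))
print('rim',atz(c,f(391,305),.13),(np.linalg.norm(atz(c,f(235,305),.13)-atz(c,f(546,305),.13))))
print('rim centre in scene',proj(s,[.5185,.0225,.13]))
cv2.imwrite('pics/v5.png',cv2.resize(s['image'][145:235,180:280],None,fx=6,fy=6,interpolation=2))
E
```

```text
0.09 [0.5266 0.0235 0.09  ] 0.13534719129962253 -95.3470527138527 [219.1219 197.3307] [239.0027 194.3482] [258.2749 191.5237]
0.1 [0.5255 0.0232 0.1   ] 0.1341869142521226 -95.34705271385263 [219.4364 194.5388] [239.2112 191.6209] [258.3841 188.8571]
0.11 [0.5243 0.0229 0.11  ] 0.13302663720462268 -95.34705271385266 [219.753  191.7275] [239.4212 188.8742] [258.4942 186.171 ]
0.12 [0.5232 0.0226 0.12  ] 0.1318663601571228 -95.34705271385268 [220.0719 188.8967] [239.6327 186.1078] [258.605  183.4652]
rim [0.5211 0.0227 0.13  ] 0.15819040986714222
rim centre in scene [240.2472 183.7062]
```

View pics/v5.png

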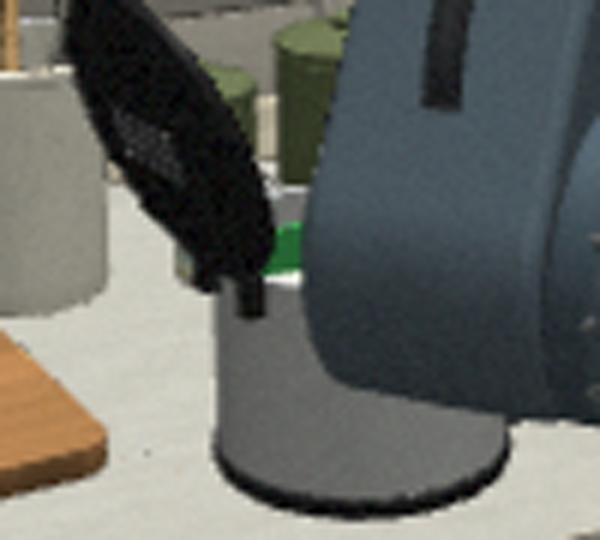

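The scene crop shows the far green rim edge at about (285,226), which is full-picture (227,182.3). That gives the bucket rim's height.

```bash
python3 - <<'E'
from h import *
np.set_printoptions(precision=4,suppress=True)
s=cap('scene');t=np.linspace(0,2*np.pi,720)
for z in(.095,.105,.115,.125):
  for r,C,zz in((.069,(.5245,.0228),z),(.076,(.5211,.0227),.13)):
    P=np.array([proj(s,[C[0]+r*np.cos(a),C[1]+r*np.sin(a),zz]) for a in t]);k=abs(P[:,0]-227.1)<.6;print(zz,r,P[k,1].min(),P[k,1].max(), end=' | ')
  print()
for z in(.25,.13): print(inc([.5245,.0228,z],-5.3))
E
```

```text
0.095 0.069 186.73237516005614 200.51569010523133 | 0.13 0.076 176.51481304688613 191.509841031515 | 
0.105 0.069 183.9408958652089 197.57251778499145 | 0.13 0.076 176.51481304688613 191.509841031515 | 
0.115 0.069 181.17347628890138 194.65047453646162 | 0.13 0.076 176.51481304688613 191.509841031515 | 
0.125 0.069 178.39022032139837 191.67012762105153 | 0.13 0.076 176.51481304688613 191.509841031515 | 
[ 1.3127  0.3707 -0.1152 -0.     -0.0001  0.0807]
[ 1.3127  0.3707  0.2848 -0.     -0.0001  0.0807]
```

>>> {"api": "move_arm", "payload": {
  "increments": [
    [0.9, 0.25, -0.115, 0, 0, 0.08, 0.55],
    [0.9, 0.25, -0.115, 0, 0, 0.08, 0.55],
    [0.9, 0.25, -0.115, 0, 0, 0.08, 0.55],
    [0.9, 0.25, -0.115, 0, 0, 0.08, 0.55],
    [0.9, 0.25, -0.115, 0, 0, 0.08, 0.55],
    [0.9, 0.25, -0.115, 0, 0, 0.08, 0.55],
    [0.9, 0.25, -0.115, 0, 0, 0.08, 0.55],
    [0.9, 0.25, -0.115, 0, 0, 0.08, 0.55],
    [0.9, 0.25, -0.115, 0, 0, 0.08, 0.55],
    [0.9, 0.25, -0.115, 0, 0, 0.08, 0.55]
  ]
}}

```text
time_s: 6.52
position: [0.5088, -0.1065, 0.2499]
tcp_rot: [[0.091, 0.996, 0.001], [0.996, -0.091, -0.001], [-0.001, 0.001, -1.0]]
force: [-0.4, 0.5, 0.1]
opening: 0.557
grasp_force: 0.0
```

```bash
python3 - <<'E'
from h import *
np.set_printoptions(precision=4,suppress=True)
print(bot.read_state()['position'],inc([.5245,.0228,.22],-5.3))
E
```

```text
[ 0.5088 -0.1065  0.2499] [0.434  0.0128 0.0994 0.0002 0.0003 0.0005]
```

>>> {"api": "move_arm", "payload": {
  "increments": [
    [0.1, 0.003, 0, 0, 0, 0, 0.55],
    [0.2, 0.006, 0, 0, 0, 0, 0.55],
    [0.3, 0.01, 0, 0, 0, 0, 0.55],
    [0.38, 0.013, 0, 0, 0, 0, 0.55],
    [0.434, 0.013, 0.03, 0, 0, 0, 0.55],
    [0.434, 0.013, 0.06, 0, 0, 0, 0.55],
    [0.434, 0.013, 0.1, 0, 0, 0, 0.55],
    [0.434, 0.013, 0.1, 0, 0, 0, 0.55],
    [0.434, 0.013, 0.1, 0, 0, 0, 0.55]
  ]
}}

```text
time_s: 7.27
position: [0.5241, 0.0211, 0.2188]
tcp_rot: [[0.094, 0.996, -0.002], [0.996, -0.094, -0.0], [-0.0, -0.002, -1.0]]
force: [0.7, -0.8, 0.4]
opening: 0.55
grasp_force: 0.0
```

```bash
python3 - <<'E'
from h import *
np.set_printoptions(precision=4,suppress=True)
s=bot.read_state();print(s['position'],s['joint_positions'],inc([.5245,.0228,.094],-5.3))
a=cap('top')['image'][100:260,150:350];b=cap('scene')['image'][60:220,150:350]
cv2.imwrite('pics/v6.png',cv2.resize(np.hstack([a,b]),None,fx=2,fy=2))
E
```

```text
[0.5241 0.0211 0.2188] [-9.891  23.6876 97.2829 -0.0326 59.1608 -4.4772] [ 0.0058  0.0017  0.416  -0.0007  0.0001 -0.0005]
```

View pics/v6.png

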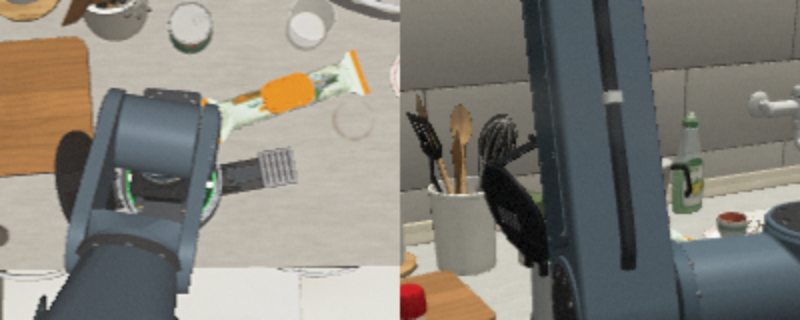

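The gripper is centred over the bucket at crop (170,185), and the lid stands clear on the left. Now I'll descend.

>>> {"api": "move_arm", "payload": {
  "increments": [
    [0.003, 0, 0.06, 0, 0, 0, 0.55],
    [0.003, 0, 0.12, 0, 0, 0, 0.55],
    [0.003, 0, 0.18, 0, 0, 0, 0.55],
    [0.003, 0, 0.23, 0, 0, 0, 0.55],
    [0.003, 0, 0.28, 0, 0, 0, 0.55],
    [0.003, 0, 0.31, 0, 0, 0, 0.55],
    [0.003, 0, 0.34, 0, 0, 0, 0.55],
    [0.003, 0, 0.34, 0, 0, 0, 0.55]
  ]
}}

```text
time_s: 8.03
position: [0.5241, 0.0232, 0.1167]
tcp_rot: [[0.093, 0.996, -0.002], [0.996, -0.093, 0.0], [0.0, -0.002, -1.0]]
force: [0.5, -0.5, -0.0]
opening: 0.549
grasp_force: 0.0
```

>>> {"api": "move_arm", "payload": {
  "increments": [
    [0, 0, 0.04, 0, 0, 0, 0.55],
    [0, 0, 0.076, 0, 0, 0, 0.55],
    [0, 0, 0.076, 0, 0, 0, 0.55],
    [0, 0, 0.076, 0, 0, 0, 0.4],
    [0, 0, 0.076, 0, 0, 0, 0.3],
    [0, 0, 0.076, 0, 0, 0, 0.2],
    [0, 0, 0.076, 0, 0, 0, 0],
    [0, 0, 0.076, 0, 0, 0, 0],
    [0, 0, 0.076, 0, 0, 0, 0],
    [0, 0, 0.076, 0, 0, 0, 0]
  ]
}}

```text
time_s: 8.87
position: [0.5246, 0.0236, 0.0952]
tcp_rot: [[0.092, 0.996, 0.0], [0.996, -0.092, -0.0], [-0.0, 0.0, -1.0]]
force: [0.3, 0.5, 1.8]
opening: 0.134
grasp_force: 30.0
```

>>> {"api": "move_arm", "payload": {
  "increments": [
    [0, 0, -0.01, 0, 0, 0, 0],
    [0, 0, -0.03, 0, 0, 0, 0],
    [0, 0, -0.05, 0, 0, 0, 0],
    [0, 0, -0.07, 0, 0, 0, 0],
    [0, 0, -0.09, 0, 0, 0, 0],
    [0, 0, -0.11, 0, 0, 0, 0],
    [0, 0, -0.13, 0, 0, 0, 0],
    [0, 0, -0.15, 0, 0, 0, 0],
    [0, 0, -0.17, 0, 0, 0, 0],
    [0, 0, -0.19, 0, 0, 0, 0]
  ]
}}

```text
time_s: 9.7
position: [0.5245, 0.0236, 0.1526]
tcp_rot: [[0.092, 0.996, 0.0], [0.996, -0.092, -0.0], [-0.0, 0.0, -1.0]]
force: [-1.0, -0.4, -2.8]
opening: 0.134
grasp_force: 30.0
```

>>> {"api": "move_arm", "payload": {
  "increments": [
    [0, 0, -0.03, 0, 0, 0, 0],
    [0, 0, -0.06, 0, 0, 0, 0],
    [0, 0, -0.09, 0, 0, 0, 0],
    [0, 0, -0.12, 0, 0, 0, 0],
    [0, 0, -0.15, 0, 0, 0, 0],
    [0, 0, -0.18, 0, 0, 0, 0],
    [0, 0, -0.21, 0, 0, 0, 0],
    [0, 0, -0.24, 0, 0, 0, 0],
    [0, 0, -0.27, 0, 0, 0, 0],
    [0, 0, -0.3, 0, 0, 0, 0]
  ]
}}

```text
time_s: 10.53
position: [0.5245, 0.0236, 0.2428]
tcp_rot: [[0.092, 0.996, -0.0], [0.996, -0.092, 0.0], [-0.0, -0.0, -1.0]]
force: [0.4, -0.3, -1.9]
opening: 0.132
grasp_force: 30.0
```

>>> {"api": "move_arm", "payload": {
  "increments": [
    [0, 0, -0.03, 0, 0, 0, 0],
    [0, 0, -0.055, 0, 0, 0, 0],
    [0, 0, -0.075, 0, 0, 0, 0],
    [0, 0, -0.09, 0, 0, 0, 0],
    [0, 0, -0.1, 0, 0, 0, 0],
    [0, 0, -0.103, 0, 0, 0, 0],
    [0, 0, -0.103, 0, 0, 0, 0],
    [0, 0, -0.103, 0, 0, 0, 0]
  ]
}}

```text
time_s: 11.2
position: [0.5243, 0.0236, 0.2725]
tcp_rot: [[0.092, 0.996, -0.001], [0.996, -0.092, 0.0], [0.0, -0.001, -1.0]]
force: [-0.5, 0.3, -3.0]
opening: 0.132
grasp_force: 30.0
```

```bash
python3 - <<'E'
from h import *
np.set_printoptions(precision=4,suppress=True)
s=bot.read_state();print(s['position'],s['force'],s['moment'],s['opening'])
a=cap('top')['image'][120:240,170:290];c=cap('scene');b=c['image'][110:230,180:300]
print(proj(c,[.5245,.0236,.195]),proj(c,[.5245,.0236,.13]))
cv2.imwrite('pics/v7.png',cv2.resize(np.hstack([a,b]),None,fx=3,fy=3,interpolation=2))
E
```

```text
[0.5243 0.0236 0.2725] [-0.5494  0.3115 -3.0459] [ 0.0021 -0.0449  0.0311] 0.1316735303651439
[238.9668 163.9755] [239.1452 183.145 ]
```

View pics/v7.png

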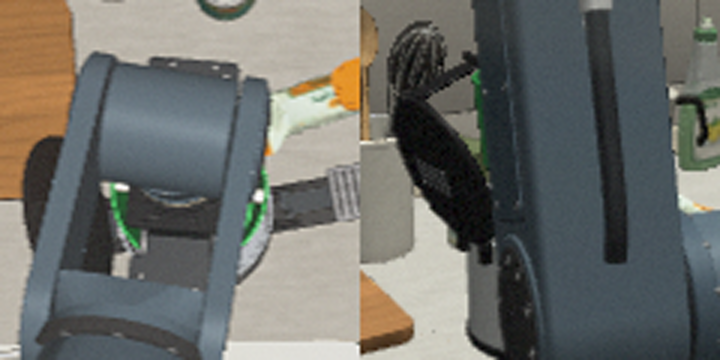

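The bucket hangs level from the gripper: in the top crop the bar ends show at (122,187) and (262,185), and the measured load is 3 N. I'll go a few millimetres higher for margin and let it settle.

>>> {"api": "move_arm", "payload": {
  "increments": [
    [0, 0, -0.007, 0, 0, 0, 0],
    [0, 0, -0.013, 0, 0, 0, 0],
    [0, 0, -0.013, 0, 0, 0, 0],
    [0, 0, -0.013, 0, 0, 0, 0],
    [0, 0, -0.013, 0, 0, 0, 0],
    [0, 0, -0.013, 0, 0, 0, 0],
    [0, 0, -0.013, 0, 0, 0, 0],
    [0, 0, -0.013, 0, 0, 0, 0]
  ]
}}

```text
time_s: 11.97
position: [0.5245, 0.0236, 0.2767]
tcp_rot: [[0.092, 0.996, -0.0], [0.996, -0.092, 0.0], [-0.0, -0.0, -1.0]]
force: [0.3, -0.9, -2.4]
opening: 0.136
grasp_force: 30.0
```

```bash
python3 - <<'E'
from h import *
s=bot.read_state();print(s['position'],s['opening'],s['force'],s['qvel'])
print(workorder.hand_in())
E
```

```text
[0.524521   0.02356009 0.27666585] 0.1363188748729245 [ 0.26199171 -0.85079011 -2.40446479] [-0.08625967  0.03984209 -0.01900713 -0.05263735 -0.1053691  -0.01551491]
the job is handed in; nothing more can be done
None
```

The job is handed in at about 12 s: I pressed the pedal to its stop, the lid sprang open, and the bucket is held level and still over the bin by its bar, its bottom an estimated 6–7 cm above the rim (worked out from camera measurements, not seen directly).

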